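# Pack two lunchboxes

### The job

Pack the two lunches. The blue box gets the red apple and the yoghurt pot, side by side in its large compartment, and the raisin carton in its small one; the yellow box gets the clementine in its large compartment and the houmous tub in its small one. Set everything down on the floor of its compartment without dropping it, pot, tub and carton upright, so that the lids would close, and leave the green apple, the mug and the honey jar where they are.

Things in the scene. Friction and masses are not known exactly. Their poses are not given: they have to be found in the camera images.
- blue_box: Blue lunchbox, open, loose, 240 (x) x 170 (y) mm, 68 mm high, 0.4 kg; walls and floor 4 mm. Origin: centre of underside, z up. A white divider, 58 mm high, crosses it: large compartment on the -x side (clear x -116 to +36 mm), small one on the +x side (clear x +40 to +116 mm), both clear y -81 to +81 mm, floors 4 mm above the underside. The small end may face the robot or away from it.
- yellow_box: Yellow lunchbox, open, loose, 240 (x) x 170 (y) mm, 68 mm high, 0.4 kg; walls and floor 4 mm. Origin: centre of underside, z up. A white divider, 58 mm high, crosses it: large compartment on the -x side (clear x -116 to +36 mm), small one on the +x side (clear x +40 to +116 mm), both clear y -81 to +81 mm, floors 4 mm above the underside. The small end may face the robot or away from it.
- red_apple: Red apple: 66 mm across, 57 mm high plus a thin stem to 63 mm, about 0.14 kg. Origin: its middle, on its axis 30 mm above its underside, about where it is widest; z up while it is at rest (turns with it). Loose, rests on a small flat foot; may lie any way round in the box.
- clementine: Orange clementine: 58 mm across, 48 mm high, about 0.08 kg. Origin: its middle, on its axis 24 mm above its underside, where it is widest; z up while it is at rest (turns with it). Loose, rests on a small flat foot; may lie any way round in the box.
- yoghurt_pot: White yoghurt pot with a pink lid and pink band: round, 52 mm across at the foot, widening to 59 mm below the lid, lid 62 mm across (with a 6 mm pull tab at +x), 56 mm high, about 0.135 kg. Origin: centre of its underside; z up.
- houmous_tub: Small round houmous tub, beige with a white lid: 52 mm across at the foot, 54 mm below the lid, lid (34 to 42 mm above the underside) 56 mm across, 42 mm high, about 0.09 kg. Origin: centre of its underside; z up.
- raisin_carton: Small purple carton of raisins with a cream band, standing: 45 mm along its x, 30 mm along its y, 54 mm high, about 0.05 kg. Origin: centre of its underside; z up.
- green_apple: Green apple, the same shape as the red one (66 mm across, 57 mm high plus stem), standing among the stock. It is not part of either lunch. Origin: its middle, on its axis 30 mm above its underside; z up.
- mug: Grey-green mug with a handle, 80 mm across, 85 mm high, standing aside. Not part of the job. Origin: centre of its underside.
- honey_jar: Amber honey jar with a brass lid, 68 mm across, 85 mm high, standing aside. Not part of the job. Origin: centre of its underside.
There are look-alikes about, which are no part of the job. What is meant by the yoghurt_pot is not turquoise, and is the larger of those in its own colour.

How it is judged:
At the end, for the whole second after the job is handed in: Each of the five things is in its named compartment, resting on the floor (within 10 mm for pot, tub and carton, about 12 to 15 mm for fruit, which may lie any way round); pot, tub and carton upright within 10 degrees; both boxes flat within 3 degrees; all at rest (under 20 mm/s) (x of red_apple in the frame of blue_box between -0.096 and 0.018 m and y of red_apple in the frame of blue_box between -0.061 and 0.061 m and z of red_apple in the frame of blue_box between 0.022 and 0.045 m and x of yoghurt_pot in the frame of blue_box between -0.096 and 0.018 m and y of yoghurt_pot in the frame of blue_box between -0.061 and 0.061 m and z of yoghurt_pot in the frame of blue_box between -0.004 and 0.014 m and angle between each of yoghurt_pot, raisin_carton, houmous_tub's own z axis and vertical below 0.17 rad and x of raisin_carton in the frame of blue_box between 0.048 and 0.106 m and y of raisin_carton in the frame of blue_box between -0.071 and 0.071 m and z of raisin_carton in the frame of blue_box between -0.004 and 0.014 m and x of clementine in the frame of yellow_box between -0.096 and 0.018 m and y of clementine in the frame of yellow_box between -0.061 and 0.061 m and z of clementine in the frame of yellow_box between 0.015 and 0.042 m and x of houmous_tub in the frame of yellow_box between 0.058 and 0.096 m and y of houmous_tub in the frame of yellow_box between -0.061 and 0.061 m and z of houmous_tub in the frame of yellow_box between -0.004 and 0.014 m and angle between each of blue_box, yellow_box's own z axis and vertical below 0.05 rad and linear speed of each of blue_box, yellow_box, red_apple, yoghurt_pot, raisin_carton, clementine, houmous_tub below 0.02 m/s); the robot touches nothing.
It fails at once if the green apple is moved by more than 25 mm (distance of green_apple from where it was at the start of the episode above 0.025 m).
It fails at once if the mug is moved by more than 25 mm (distance of mug from where it was at the start of the episode above 0.025 m).
It fails at once if the honey jar is moved by more than 25 mm (distance of honey_jar from where it was at the start of the episode above 0.025 m).
It fails at once if one of the five things is dropped (falls freely by more than about 35 mm) ((linear speed of red_apple above 0.85 m/s and contact force between the fingers and red_apple below 0.05 N) or (linear speed of clementine above 0.85 m/s and contact force between the fingers and clementine below 0.05 N) or (linear speed of yoghurt_pot above 0.85 m/s and contact force between the fingers and yoghurt_pot below 0.05 N) or (linear speed of houmous_tub above 0.85 m/s and contact force between the fingers and houmous_tub below 0.05 N) or (linear speed of raisin_carton above 0.85 m/s and contact force between the fingers and raisin_carton below 0.05 N)).
It also fails if it takes over 128 s, if anything falls off the work surface, if the arm or the gripper's body presses on something with over 40 N, if the wrist force passes 120 N, or if a joint passes its speed limit or range.

### The arm

A 7-joint arm with a two-finger parallel gripper is mounted at the origin on the work surface. World frame = base frame: x ahead of the robot, y to its left, z up, the work surface at z = 0. Lengths are in m, angles in rad, forces in N, time in s.
With the tool pointing down it reaches from about 0.425 to 0.925 m from the base axis. Payload 6.8 kg.
Tool frame: the origin (TCP) lies midway between the tips of the shut fingers; the grasp point (between the pads) lies r.grip_point_offset behind it (r.grip_point_offset is the distance from the TCP to the grasp point, in m); z points along the fingers, y is the line along which they close (so a half turn about z gives the same grasp; the last joint's range is limited). The gripper opens to 85 mm and grips with 20 to 120 N. Pads are 22 mm wide; open, the fingers measure 114 mm over their backs; the gripper's body (76 mm by 85 mm) begins 54 mm behind the grasp point. The pads swing forward as they close: fully open they stand 13 mm farther back than shut.
Start: joints at [1.16, 0.477, 0.022, 1.555, -0.011, 1.109, -0.083], TCP at [0.201, -0.644, 0.231] pointing down, gripper open.
Joint ranges: [-2.96, 2.96], [-0.34, 2.1], [-1.41, 1.46], [0.24, 2.44], [-1.37, 4.51], [0.17, 1.92], [-2.96, 2.96]. Speed limits (rad/s): [2.39, 2.39, 3.14, 3.14, 3.14, 3.14, 3.14].

### API

Orientations are given as a rotation vector (axis times angle).
In Python, from bench import r gives the robot as it stands. The module is installed in compiled form; this text tells all that it offers.
- The arm moves only by the shell command python3 -m crank 'ROWS' [FORCE]. ROWS is JSON, a list of rows, each a list of 5 numbers: the shift along the world's x, y, z in units of 200 mm (1.0 is 200 mm), then the turn about the world's z in units of 45 degrees (1.0 is 45 degrees), then the opening, from -1 (shut) to 1 (fully open). In form: [[dx, dy, dz, turn, jaw], ...]. A call has 1 to 8 rows; each row shifts and turns the commanded pose from where the row before left it; what a row does not reach is not made up. A row lasts 1/12 s, in which the tool goes at most 41.7 mm and 7.16 degrees, less where a joint would pass 70% of its speed; a pose out of reach is approached as far as the arm can. A call with a number of a shift or a turn outside -1 to 1 is refused whole. A call with a gripper value outside its range is refused whole. The fingers move at their own pace and stop on an object; FORCE is the grip in N (left out, the last holds). Time passes only in rows, so rows that do not move let the fingers close. It gives the time, the measured TCP pose, the force, the opening and the grip force at its end, in the units of the state.
- r.get_obs(): the state, without advancing time (a new reading comes with each control period).
- r.grab_frame(name): name is "scene" or "top" or "wrist"; returns the picture (400x640x3 uint8, blue, green, red); there is no depth.
- r.camera_model(name): a dict with "fx", "fy", "cx", "cy" (pixels), "R" (3x3) and "t" (3): a world point X has camera coordinates R X + t. Camera axes: x right, y down, z forward; pixel columns grow to the right and rows downward; lengths in m; the calibration is good to about 2 mm. A picture is of the moment at which its call begins: read the wrist's pose just before it. camera_model takes no time and is no camera call; for the wrist camera it gives the pose at the moment of the call.
- r.hand_in(): hands the job in; it is judged then, once.
The state is a dict: "clock": time; "joints": joint angles; "qvel": joint speeds; "tau": joint torques, N m; "tcp_pos": TCP position; "orientation": TCP orientation; "contact_force": force on the tool from outside, world axes, zero at the start; "moment": the same for the moment, N m; "grip_width": finger opening in m; "gripper_force": force on a finger pad.
Only numpy, scipy, OpenCV 4.12 (cv2) and the standard library are available. Lean on these libraries where they do the work, as an engineer would, in place of code of your own. Each camera call takes 0.05 s, during which the arm holds its last target. There are 200 camera calls.

## Working session

There is one attempt and no reset: what is moved stays moved. The work goes in short steps, Python scripts to look and compute and a shell command to move; the robot and the scene stay as the last step left them, time stands still between calls to the robot, and variables do not carry over. Pictures are saved under pics/ and viewed, at most 14 in all, crops included, and the job is handed in when it is done.

```bash
mkdir -p pics
cat > h.py <<'E'
import numpy as np, cv2
from bench import r
def ray(cm,u,v,z):
    R=np.array(cm["R"]);t=np.array(cm["t"]);c=-R.T@t
    d=R.T@np.array([(u-cm["cx"])/cm["fx"],(v-cm["cy"])/cm["fy"],1])
    return c+d*(z-c[2])/d[2]
def proj(cm,X):
    p=np.array(cm["R"])@np.array(X)+np.array(cm["t"])
    return cm["fx"]*p[0]/p[2]+cm["cx"],cm["fy"]*p[1]/p[2]+cm["cy"]
E
python3 - <<'E'
from h import *
o=r.get_obs();print({k:np.round(v,3).tolist() for k,v in o.items()},r.grip_point_offset)
for n in("top","scene"):
    cv2.imwrite(f"pics/{n}0.png",r.grab_frame(n)); c=r.camera_model(n); R=np.array(c["R"]);print(n,c["fx"],c["cx"],c["cy"],-R.T@np.array(c["t"]),R.round(3).tolist())
E
```

```text
{'clock': 0.0, 'joints': [1.16, 0.478, 0.022, 1.556, -0.012, 1.109, -0.083], 'qvel': [0.002, 0.002, -0.001, 0.001, 0.001, -0.002, -0.0], 'tau': [0.0, -59.645, 1.608, -28.12, 0.012, 0.009, -0.0], 'tcp_pos': [0.201, -0.644, 0.23], 'orientation': [-3.104, -0.474, 0.001], 'contact_force': [-0.306, -0.172, 0.04], 'moment': [0.009, 0.028, 0.018], 'gripper_force': 0.0, 'grip_width': 0.085} 0.0187
top 395.10232876156937 327.7419955174487 198.00440238696262 [ 0.35326564 -0.00325306  0.94966918] [[-0.003, -1.0, -0.003], [-0.98, 0.004, -0.197], [0.197, 0.003, -0.98]]
scene 381.46218228041386 321.52987758210395 199.0840269086496 [ 1.14224182 -0.33406038  0.50586254] [[0.478, 0.879, 0.009], [0.497, -0.262, -0.827], [-0.725, 0.4, -0.562]]
```

View pics/top0.png

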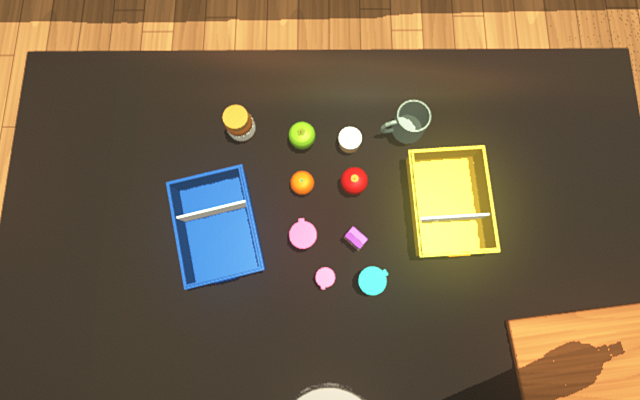

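View pics/scene0.png

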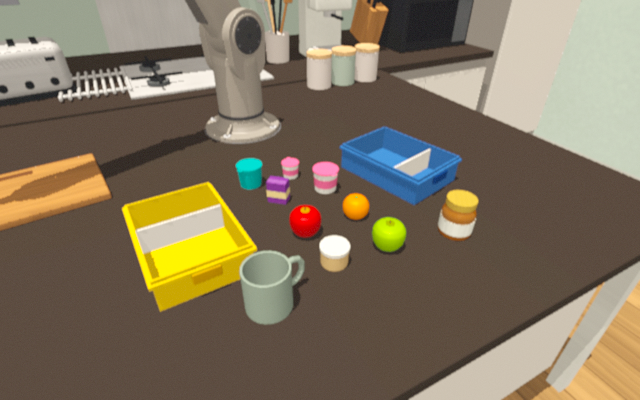

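Candidates in the top view:
- **Yoghurt pot:** large pink pot (302,235), small pink pot (325,278) or turquoise pot (372,281). I choose the large pink one.
- **Red apple:** red (354,181), not green (302,135).
- **Houmous tub:** (350,140), not the honey jar (237,120).
- **Clementine:** (302,183).
- **Raisin carton:** (356,238).

The blue box's small end points away from the robot and the yellow box's small end faces it.

```bash
cat > m.py <<'E'
from h import *
im=cv2.imread("pics/top0.png");c=r.camera_model("top");hsv=cv2.cvtColor(im,cv2.COLOR_BGR2HSV)
def comps(lo,hi,amin=60):
    m=cv2.inRange(hsv,lo,hi); cs,_=cv2.findContours(m,cv2.RETR_EXTERNAL,cv2.CHAIN_APPROX_NONE)
    return [k for k in cs if cv2.contourArea(k)>amin and k[:,0,1].max()<330 and k[:,0,1].min()>60]
def w(k,z): return np.array([ray(c,u,v,z)[:2] for u,v in k.reshape(-1,2)])
def show(n,lo,hi,z,amin=60):
    for k in comps(lo,hi,amin):
        p=w(k,z).astype(np.float32);(cx,cy),rad=cv2.minEnclosingCircle(p);(a,b),s,ang=cv2.minAreaRect(p)
        print(n,k.reshape(-1,2).mean(0).round(),"circ",round(cx,4),round(cy,4),round(2*rad,4),"rect",np.round([a,b,*s,ang],4))
show("red",(0,150,60),(6,255,255),.032);show("red",(172,190,60),(180,255,255),.032)
show("orange",(9,180,120),(18,255,255),.026);show("pink",(150,60,100),(174,190,255),.056)
show("purple",(135,60,40),(156,255,255),.054);show("white",(0,0,150),(30,90,255),.042,40)
show("green",(35,120,60),(55,255,255),.032);show("turq",(82,150,60),(95,255,255),.05)
for n,lo,hi in(("blue",(100,150,60),(118,255,255)),("yellow",(22,150,100),(32,255,255))):
    k=max(comps(lo,hi),key=cv2.contourArea);q=cv2.approxPolyDP(cv2.convexHull(k),6,True).reshape(-1,2)
    print(n,[(x.tolist(),p.round(4).tolist()) for x,p in zip(q,w(q,.068))])
a=cv2.resize(im[110:300,270:410],None,fx=3,fy=3,interpolation=2)
b=cv2.resize(im[140:295,160:270],None,fx=3,fy=3,interpolation=2)
s=cv2.imread("pics/scene0.png");b=cv2.resize(s[140:280,220:420],(380,266))
a[-0:]=a;o=np.zeros((570,800,3),np.uint8);o[:,:420]=a;o[:266,420:]=b;cv2.imwrite("pics/crop1.png",o)
E
python3 m.py
```

```text
red [354. 180.] circ 0.5809 -0.064 0.0689 rect [ 5.80700e-01 -6.25000e-02  6.47000e-02  6.64000e-02  8.97775e+01]
orange [302. 182.] circ 0.5779 0.0627 0.0605 rect [5.77600e-01 6.23000e-02 5.55000e-02 5.69000e-02 8.97912e+01]
pink [325. 278.] circ 0.3524 0.0069 0.0493 rect [3.54300e-01 6.20000e-03 4.34000e-02 4.46000e-02 2.89806e+01]
pink [355. 239.] circ 0.4428 -0.0636 0.053 rect [ 4.42800e-01 -6.42000e-02  4.78000e-02  3.37000e-02  4.84159e+01]
pink [302. 234.] circ 0.4527 0.0556 0.071 rect [ 0.4492  0.0566  0.0626  0.0632 56.0894]
purple [356. 237.] circ 0.4428 -0.0636 0.0534 rect [ 4.43100e-01 -6.44000e-02  4.66000e-02  3.18000e-02  4.81357e+01]
white [428. 238.] circ 0.4418 -0.2341 0.0748 rect [ 4.41200e-01 -2.31800e-01  3.46000e-02  7.14000e-02  8.71668e+01]
white [454. 216.] circ 0.49 -0.2946 0.1609 rect [ 0.4916 -0.2945  0.0123  0.1607  3.1022]
white [211. 211.] circ 0.5077 0.2716 0.16 rect [ 0.5064  0.2714  0.0151  0.1597 13.8089]
white [350. 138.] circ 0.6847 -0.0536 0.0602 rect [ 6.85200e-01 -5.38000e-02  5.56000e-02  5.85000e-02  8.97678e+01]
white [245. 132.] circ 0.7129 0.2075 0.067 rect [7.02800e-01 1.98400e-01 3.78000e-02 6.61000e-02 4.14586e+01]
green [302. 135.] circ 0.6961 0.0629 0.0732 rect [ 0.6965  0.0624  0.0703  0.0671 43.972 ]
blue [([241, 165], [0.6095, 0.1999]), ([264, 268], [0.3742, 0.1398]), ([185, 289], [0.3297, 0.3106]), ([166, 182], [0.5696, 0.3707])]
yellow [([413, 153], [0.6369, -0.1996]), ([482, 149], [0.646, -0.3608]), ([496, 247], [0.4186, -0.3737]), ([480, 248], [0.4165, -0.3381]), ([453, 220], [0.4793, -0.2824])]
```

View pics/crop1.png

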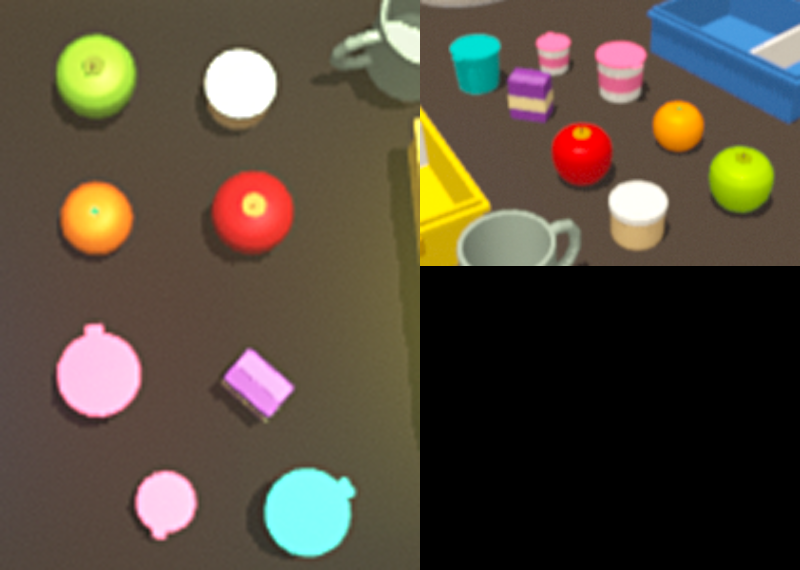

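The crop confirms the large pink pot. It has white and pink bands and its tab points to +x. I'm starting with the houmous tub.

```bash
python3 -m crank '[[0.127,0.155,0,-0.1,1],[0.127,0.155,0,-0.1,1],[0.127,0.155,0,-0.12,1],[0.127,0.155,0,0,1],[0.127,0.155,0,0,1],[0.127,0.155,0,0,1],[0.127,0.155,0,0,1],[0.127,0.155,0,0,1]]' 40; python3 -m crank '[[0.127,0.155,0,0,1],[0.127,0.155,0,0,1],[0.127,0.155,0,0,1],[0.127,0.155,0,0,1],[0.127,0.155,0,0,1],[0.127,0.155,0,0,1],[0.127,0.155,0,0,1],[0.127,0.155,0,0,1]]'
cat > s.py <<'E'
from h import *
from scipy.spatial.transform import Rotation as Ro
import sys
o=r.get_obs();m=Ro.from_rotvec(o["orientation"]).as_matrix();p=np.array(o["tcp_pos"])
phi=np.degrees(np.arctan2(m[1,1],m[0,1]))
print("t",round(float(o["clock"]),2),"tcp",p.round(4),"phi",phi.round(1),"w",round(float(o["grip_width"]),4),"gf",np.round(o["gripper_force"],1),"F",np.round(o["contact_force"],1),"q",np.round(o["joints"],2))
if len(sys.argv)>3:
    t=np.array([float(a) for a in sys.argv[1:4]]);d=(t-p)/.2
    print("units",d.round(3),"rows@40mm",round(float(np.linalg.norm(d[:2])/.2),1))
E
python3 s.py .685 -.054 .1
cat > n.py <<'E'
from m import *
m=cv2.inRange(hsv,(17,60,60),(38,255,255));m[:,:400]=0;m[330:]=0
k=max(cv2.findContours(cv2.morphologyEx(m,cv2.MORPH_CLOSE,np.ones((3,3))),0,1)[0],key=cv2.contourArea)
q=cv2.approxPolyDP(cv2.convexHull(k),5,True).reshape(-1,2);print("Y",[(x.tolist(),p.round(4).tolist()) for x,p in zip(q,w(q,.068))])
cv2.imwrite("pics/yb.png",cv2.resize(im[135:270,395:510],None,fx=4,fy=4,interpolation=2))
E
python3 n.py|grep Y
```

```text
clock: 0.77
tcp_pos: [0.4052, -0.3944, 0.2311]
orientation: [-3.14, -0.081, 0.001]
contact_force: [0.5, -1.6, 0.7]
grip_width: 0.0854
gripper_force: 0.0
clock: 1.43
tcp_pos: [0.6084, -0.1467, 0.231]
orientation: [3.141, 0.081, -0.001]
contact_force: [0.1, -0.4, -0.4]
grip_width: 0.0855
gripper_force: 0.0
t 1.43 tcp [ 0.6084 -0.1467  0.231 ] phi -87.1 w 0.0855 gf 0.0 F [ 0.1 -0.4 -0.4] q [ 0.26  0.4  -0.16  1.67  0.07  1.07 -1.44]
units [ 0.383  0.463 -0.655] rows@40mm 3.0
Y [([628, 57], [0.8799, -0.7362]), ([639, 117], [0.7237, -0.7384]), ([639, 282], [0.3417, -0.678]), ([492, 329], [0.2447, -0.3501]), ([400, 329], [0.2452, -0.1541]), ([400, 67], [0.8558, -0.1779])]
```

View pics/yb.png

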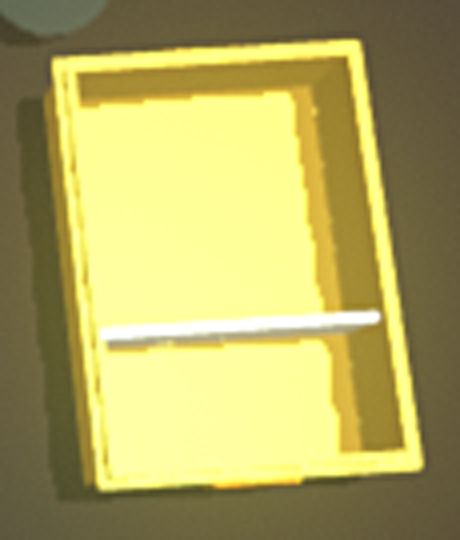

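The yellow rim corners are at crop pixels (52,57), (360,40), (424,470) and (98,490). I'll cast those onto the rim plane and look through the wrist camera above the tub.

```bash
python3 -m crank '[[0.128,0.154,-0.1,0,1],[0.128,0.154,-0.1,0,1],[0.127,0.155,-0.1,0,1],[0,0,-0.1,0,1],[0,0,0,0,1]]' | grep tcp
python3 - <<'E'
from h import *
c=r.camera_model("top")
for n,P in dict(Y=[(52,57),(360,40),(424,470),(98,490)]).items():
    q=np.array([ray(c,395+(u-1.5)/4,135+(v-1.5)/4,.068)[:2] for u,v in P]);print(n,q.round(4).tolist(),q.mean(0).round(4))
    d=(q[0]+q[1]-q[2]-q[3])/2;print(np.degrees(np.arctan2(d[1],d[0])),np.hypot(*d),np.hypot(*((q[0]+q[3]-q[1]-q[2])/2)))
cw=r.camera_model("wrist");im=r.grab_frame("wrist");print("tub lid predicted px",proj(cw,[.685,-.0537,.042]))
cv2.imwrite("pics/w1.png",im)
hsv=cv2.cvtColor(im,cv2.COLOR_BGR2HSV);m=cv2.inRange(hsv,(0,0,170),(40,70,255))
for k in cv2.findContours(m,0,1)[0]:
    if cv2.contourArea(k)>1500:
        k=k.reshape(-1,2);p=np.array([ray(cw,*a,.042)[:2] for a in k],np.float32);print(k.mean(0),cv2.minEnclosingCircle(p),cv2.minAreaRect(p))
E
python3 s.py
```

```text
tcp_pos: [0.677, -0.0582, 0.1501]
Y [[0.647, -0.1876], [0.6567, -0.3678], [0.4072, -0.3829], [0.3969, -0.2022]] [ 0.5269 -0.2851]
3.410345249674156 0.25021251431820385 0.18073633145796794
tub lid predicted px (np.float64(314.6509316126224), np.float64(191.7655022121267))
[315.16292135 188.6011236 ] ((0.6869350671768188, -0.05420026183128357), 0.027727650478482246) ((0.6868674159049988, -0.053886108100414276), (0.05382629483938217, 0.054033420979976654), 48.435699462890625)
t 1.9 tcp [ 0.6772 -0.0611  0.1524] phi -86.9 w 0.0859 gf 0.0 F [-0.8 -0.8  0.4] q [ 0.12  0.57 -0.17  1.6   0.11  0.99 -1.61]
```

View pics/w1.png

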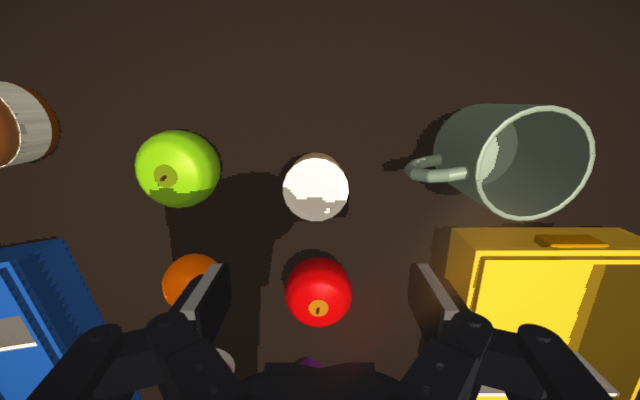

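The wrist view shows the tub lid at (315,189), clear on both sides of the fingers, with the mug handle at (435,172). I'll descend and grip.

```bash
python3 -m crank '[[0.047,0.035,-0.14,0,1],[0,0,-0.15,0,1],[0,0,-0.15,0,1],[0,0,-0.15,0,1],[0,0,0,0,1]]'|grep tcp; python3 s.py .6865 -.054 .007
```

```text
tcp_pos: [0.6841, -0.0572, 0.0327]
t 2.32 tcp [ 0.6841 -0.0572  0.0327] phi -87.2 w 0.0854 gf 0.0 F [-1.5  0.2 -1.1] q [ 0.1   0.72 -0.15  1.64  0.14  0.8  -1.64]
units [ 0.012  0.016 -0.128] rows@40mm 0.1
```

```bash
python3 -m crank '[[0.012,0.016,-0.07,0,1],[0,0,-0.055,0,1],[0,0,0,0,0.3],[0,0,0,0,-0.2],[0,0,0,0,-0.5],[0,0,0,0,-1],[0,0,0,0,-1],[0,0,0,0,-1]]' 30|tail -4; python3 s.py
```

```text
orientation: [3.14, 0.08, 0.004]
contact_force: [-1.0, 0.1, 6.6]
grip_width: 0.0538
gripper_force: 31.9
t 2.98 tcp [ 0.6918 -0.0522  0.0141] phi -87.1 w 0.0538 gf 31.9 F [-1.   0.1  6.6] q [ 0.09  0.75 -0.15  1.64  0.15  0.77 -1.65]
```

Gripped on the body at 53.8 mm. Lifting now, then moving to the yellow box's small compartment.

```bash
python3 -m crank '[[0,0,0.1,0,-1],[0,0,0.15,0,-1],[0,0,0.15,0,-1],[0,0,0.2,0,-1],[0,0,0,0,-1]]'|tail -2; python3 s.py; python3 s.py .449 -.2896 .1; for i in 1 2; do python3 -c "
from h import *
r.grab_frame('wrist');print(r.get_obs()['tcp_pos'])"; done
```

```text
grip_width: 0.0537
gripper_force: 32.1
t 3.4 tcp [ 0.6956 -0.0519  0.1413] phi -87.1 w 0.0537 gf 32.1 F [1.9 0.5 2.2] q [ 0.1   0.6  -0.17  1.58  0.12  0.97 -1.63]
t 3.4 tcp [ 0.6956 -0.0519  0.1413] phi -87.1 w 0.0537 gf 32.1 F [1.9 0.5 2.2] q [ 0.1   0.6  -0.17  1.58  0.12  0.97 -1.63]
units [-1.233 -1.189 -0.207] rows@40mm 8.6
[ 0.69419481 -0.05185093  0.13803636]
[ 0.69217657 -0.0519231   0.13502585]
```

```bash
python3 -m crank '[[-0.133,-0.132,0,0,-1],[-0.133,-0.132,0,0,-1],[-0.133,-0.132,0,0,-1],[-0.133,-0.132,0,0,-1],[-0.133,-0.132,0,0,-1],[-0.133,-0.132,0,0,-1],[-0.133,-0.132,0,0,-1],[-0.133,-0.132,0,0,-1]]'|tail -1;  python3 -m crank '[[-0.133,-0.132,0,0,-1],[0,0,0,0,-1],[0,0,0,0,-1],[0,0,0,0,-1]]'|tail -1; python3 s.py .452 -.2896 .018
python3 - <<'E'
from h import *
cv2.imwrite("pics/w2.png",r.grab_frame("wrist"))
E
```

```text
gripper_force: 32.1
gripper_force: 32.1
t 4.5 tcp [ 0.4511 -0.2889  0.1316] phi -87.1 w 0.0537 gf 32.1 F [-0.2  0.8 -0.7] q [ 0.57  0.38 -0.14  1.97  0.07  0.8  -1.13]
units [ 0.005 -0.004 -0.568] rows@40mm 0.0
```

View pics/w2.png

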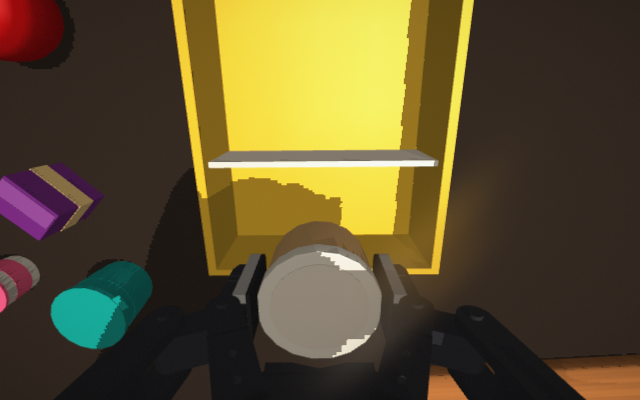

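The wrist view shows the tub held upright at (320,300). The divider top edge runs (209,163)–(438,161) and the near rim corners are (209,274) and (440,272). I'll cast these to check the box pose.

```bash
python3 - <<'E'
from h import *
c=r.camera_model("wrist")
for u,v,z in((209,164,.058),(438,162,.058),(209,274,.068),(440,272,.068)): print(ray(c,u,v,z).round(4))
for x in(.052,-.052): pass
print("tub lid c if held", ray(c,320,302,.131+.019).round(4))
E
python3 s.py .452 -.2896 .018
```

```text
[ 0.4868 -0.2084  0.058 ]
[ 0.4968 -0.3694  0.058 ]
[ 0.4043 -0.207   0.068 ]
[ 0.4154 -0.3815  0.068 ]
tub lid c if held [ 0.4429 -0.2891  0.15  ]
t 4.55 tcp [ 0.4518 -0.2882  0.1318] phi -87.0 w 0.0539 gf 32.1 F [ 0.3  0.4 -1.3] q [ 0.57  0.38 -0.14  1.97  0.07  0.8  -1.13]
units [ 0.001 -0.007 -0.569] rows@40mm 0.0
```

```bash
python3 -m crank '[[0.03,-0.015,-0.1,0,-1],[0,0,-0.13,0,-1],[0,0,-0.13,0,-1],[0,0,-0.1,0,-1],[0,0,-0.07,0,-1],[0,0,-0.03,0,-1],[0,0,0,0,-1],[0,0,0,0,-1]]'|tail -1; python3 s.py .457 -.29 .0158
```

```text
gripper_force: 32.1
t 5.22 tcp [ 0.4584 -0.2916  0.0204] phi -86.9 w 0.0536 gf 32.1 F [ 0.6 -0.1 -0.8] q [ 0.55  0.56 -0.12  2.01  0.12  0.57 -1.17]
units [-0.007  0.008 -0.023] rows@40mm 0.1
```

```bash
python3 -m crank '[[0,0,-0.013,0,-1],[0,0,-0.005,0,-1],[0,0,0,0,-1],[0,0,0,0,-1]]'|tail -1; python3 s.py .457 -.29 .0158
```

```text
gripper_force: 32.4
t 5.55 tcp [ 0.4584 -0.2927  0.0179] phi -87.0 w 0.0534 gf 32.4 F [1.2 0.8 4.7] q [ 0.55  0.56 -0.12  2.01  0.12  0.57 -1.17]
units [-0.007  0.013 -0.01 ] rows@40mm 0.1
```

```bash
python3 -m crank '[[0,0,0,0,0.4],[0,0,0,0,0.7],[0,0,0,0,0.7],[0,0,0.03,0,0.7],[0,0,0.15,0,0.7],[0,0,0.2,0,0.7],[0,0,0.2,0,0.7],[0,0.05,0.1,0,0.7]]'|tail -2; python3 -m crank '[[0.06,0.177,0,0,1],[0.06,0.177,0,0,1],[0.06,0.177,0,0,1],[0.06,0.177,0,0,1],[0.06,0.177,0,0,1],[0.06,0.177,0,0,1],[0.06,0.177,0,0,1],[0.06,0.177,0,0,1]]'|tail -2;python3 -m crank '[[0.06,0.177,-0.05,0,1],[0.06,0.127,-0.05,0,1],[0,0,0,0,1],[0,0,0,0,1]]'|tail -2
python3 s.py .578 .0625 .01
cat > wm.py <<'E'
from h import *
import sys
# fruit centre in wrist view: mask -> minEnclosingCircle in px -> ray at mid height
lo,hi,z,n=eval(sys.argv[1])
c=r.camera_model("wrist");im=r.grab_frame("wrist");cv2.imwrite("pics/%s.png"%n,im)
m=cv2.inRange(cv2.cvtColor(im,cv2.COLOR_BGR2HSV),lo,hi)
for k in cv2.findContours(cv2.morphologyEx(m,cv2.MORPH_CLOSE,np.ones((9,9))),0,1)[0]:
    if cv2.contourArea(k)>800:
        (u,v),R=cv2.minEnclosingCircle(k);p=np.array([ray(c,*a,z)[:2] for a in k.reshape(-1,2)],np.float32)
        print("px",round(u),round(v),round(R),"at",ray(c,u,v,z).round(4),"rect",[np.round(q,4) for q in cv2.minAreaRect(p)])
E
python3 wm.py '((7,120,40),(20,255,255),.024,"w3")'
```

```text
grip_width: 0.0724
gripper_force: 0.0
grip_width: 0.0855
gripper_force: 0.0
grip_width: 0.0856
gripper_force: 0.0
t 7.22 tcp [0.5771 0.0635 0.1325] phi -86.8 w 0.0856 gf 0.0 F [ 0.5 -1.4 -0. ] q [-0.01  0.45 -0.26  1.86  0.15  0.85 -1.86]
units [ 0.005 -0.005 -0.612] rows@40mm 0.0
px 321 200 35 at [0.5787 0.0621 0.024 ] rect [array([0.5776, 0.062 ]), array([0.0606, 0.0582]), np.float64(3.1764)]
px 475 216 65 at [ 0.5713 -0.0719  0.024 ] rect [array([ 0.5644, -0.0763]), array([0.0722, 0.1065]), np.float64(51.5356)]
px 78 4 66 at [0.7138 0.2405 0.024 ] rect [array([0.7041, 0.2394]), array([0.0238, 0.0918]), np.float64(3.1661)]
```

```bash
python3 -m crank '[[0.005,-0.005,-0.2,0,1],[0,0,-0.2,0,1],[0,0,-0.15,0,1],[0,0,-0.06,0,1],[0,0,-0.02,0,1],[0,0,0,0,1],[0,0,0,0,1]]'|tail -2;python3 s.py .578 .062 .005
```

```text
grip_width: 0.0855
gripper_force: 0.0
t 7.85 tcp [0.5797 0.0601 0.0086] phi -87.1 w 0.0855 gf 0.0 F [0.  0.2 0. ] q [-0.05  0.63 -0.21  1.92  0.22  0.61 -1.92]
units [-0.009  0.01  -0.018] rows@40mm 0.1
```

```bash
python3 -m crank '[[-0.005,0.008,-0.015,0,1],[0,0,0,0,0.4],[0,0,0,0,0],[0,0,0,0,-0.5],[0,0,0,0,-0.5],[0,0,0,0,-0.5],[0,0,0,0,-0.5]]' 25|tail -2;python3 s.py; python3 -m crank '[[0,0,0.05,0,-0.5],[0,0,0.15,0,-0.5],[0,0,0.2,0,-0.5],[0,0,0.2,0,-0.5],[0,0,0.05,0,-0.5],[0,0,0,0,-0.5],[0,0,0,0,-0.5]]' |tail -2;python3 s.py .568 -.285 .1
```

```text
grip_width: 0.0562
gripper_force: 25.2
t 8.43 tcp [0.578  0.0622 0.0052] phi -87.1 w 0.0562 gf 25.2 F [-2.5 -0.   6.8] q [-0.05  0.63 -0.21  1.92  0.22  0.61 -1.93]
grip_width: 0.0564
gripper_force: 27.2
t 9.02 tcp [0.5775 0.062  0.1346] phi -87.1 w 0.0564 gf 27.2 F [-0.8  0.2 -1.5] q [-0.01  0.45 -0.26  1.86  0.15  0.85 -1.87]
units [-0.048 -1.735 -0.173] rows@40mm 8.7
```

```bash
python3 -m crank '[[-0.005,-0.193,0,0,-0.5],[-0.005,-0.193,0,0,-0.5],[-0.005,-0.193,0,0,-0.5],[-0.005,-0.193,0,0,-0.5],[-0.005,-0.193,0,0,-0.5],[-0.005,-0.193,0,0,-0.5],[-0.005,-0.193,0,0,-0.5],[-0.005,-0.193,0,0,-0.5]]'|tail -2;python3 -m crank '[[-0.005,-0.19,0,0,-0.5],[0,0,-0.12,0,-0.5],[0,0,-0.15,0,-0.5],[0,0,-0.15,0,-0.5],[0,0,-0.1,0,-0.5],[0,0,-0.05,0,-0.5],[0,0,0,0,-0.5],[0,0,0,0,-0.5]]'|tail -2;python3 s.py .569 -.285 .009
```

```text
grip_width: 0.0559
gripper_force: 27.2
grip_width: 0.0563
gripper_force: 27.2
t 10.35 tcp [ 0.5678 -0.2844  0.019 ] phi -87.0 w 0.0563 gf 27.2 F [-0.7 -1.2 -0.4] q [ 0.48  0.67 -0.16  1.78  0.15  0.7  -1.28]
units [ 0.006 -0.003 -0.05 ] rows@40mm 0.0
```

```bash
python3 -m crank '[[0,0,-0.03,0,-0.5],[0,0,-0.014,0,-0.5],[0,0,0,0,-0.5],[0,0,0,0,-0.5]]'|tail -4;python3 s.py;python3 -m crank '[[0,0,0,0,0.5],[0,0,0,0,0.8],[0,0,0,0,0.8],[0,0,0.05,0,0.8],[0,0,0.2,0,0.8],[0,0,0.2,0,0.8],[0,0,0.2,0,0.8],[0,0,0.05,0,0.8]]'|tail -2; python3 -m crank '[[-0.089,0.157,0,0.144,0.6],[-0.089,0.157,0,0.144,0.6],[-0.089,0.157,0,0.144,0.6],[-0.089,0.157,0,0.144,0.6],[-0.089,0.157,0,0.144,0.6],[-0.089,0.157,0,0.144,0.6],[-0.089,0.157,0,0.144,0.6],[0,0,0,0,0.6]]' |tail -2; python3 -m crank '[[0,0,0,0,0.6],[0,0,0,0,0.6]]' |tail -1;python3 s.py .443 -.064 .01;  python3 wm.py '((135,60,20),(158,255,255),.054,"w4")'
```

```text
orientation: [3.14, 0.081, 0.001]
contact_force: [-0.4, 1.2, 0.3]
grip_width: 0.0564
gripper_force: 27.2
t 10.68 tcp [ 0.5687 -0.2849  0.0117] phi -87.1 w 0.0564 gf 27.2 F [-0.4  1.2  0.3] q [ 0.48  0.68 -0.16  1.79  0.16  0.68 -1.28]
grip_width: 0.0767
gripper_force: 0.0
grip_width: 0.0685
gripper_force: 0.0
gripper_force: 0.0
t 12.18 tcp [ 0.4444 -0.0655  0.1518] phi -41.8 w 0.0683 gf 0.0 F [0.3 0.1 0.3] q [ 0.42  0.25 -0.46  2.13  0.15  0.8  -0.87]
units [-0.007  0.008 -0.709] rows@40mm 0.1
px 317 198 36 at [ 0.4474 -0.0595  0.054 ] rect [array([ 0.4468, -0.0597]), array([0.0547, 0.0302]), np.float64(48.7922)]
```

View pics/w4.png

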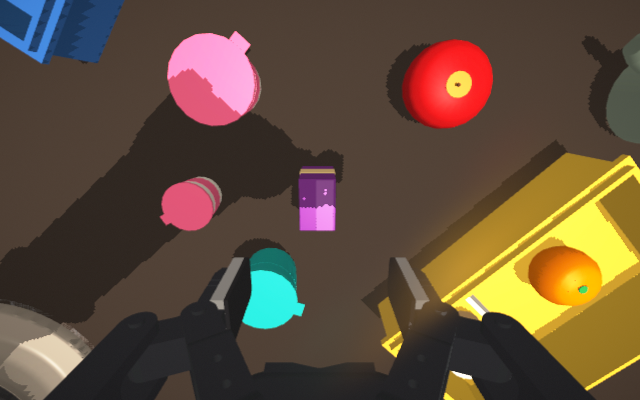

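The wrist view shows the carton at (317,200), square to the fingers, and the clementine at (565,275) resting in the yellow large compartment. I'll descend and grip the carton.

```bash
python3 -m crank '[[-0.004,0.01,-0.2,0.01,0.6],[0,0,-0.2,0,0.6],[0,0,-0.18,0,0.6],[0,0,-0.08,0,0.6],[0,0,-0.04,0,0.6],[0,0,0,0,0.6],[0,0,0,0,0.6]]'|tail -1;python3 s.py .4436 -.0633 .012;python3 -m crank '[[0,0,0,0,0.2],[0,0,0,0,-0.2],[0,0,0,0,-0.6],[0,0,0,0,-0.8],[0,0,0,0,-0.8],[0,0,0,0,-0.8],[0,0,0,0,-0.8]]' 25|tail -1;python3 s.py
```

```text
gripper_force: 0.0
t 12.82 tcp [ 0.4438 -0.0635  0.0114] phi -41.3 w 0.0681 gf 0.0 F [ 0.7 -0.7  0.1] q [ 0.29  0.5  -0.35  2.22  0.36  0.48 -1.06]
units [-0.001  0.001  0.003] rows@40mm 0.0
gripper_force: 28.6
t 13.4 tcp [ 0.4439 -0.0632  0.0122] phi -41.3 w 0.03 gf 28.6 F [-1.2 -1.9  8.5] q [ 0.29  0.5  -0.35  2.22  0.36  0.48 -1.06]
```

```bash
python3 -m crank '[[0,0,0.05,0,-0.8],[0,0,0.15,0,-0.8],[0,0,0.2,0,-0.8],[0,0,0.2,0,-0.8],[0,0,0.1,0,-0.8],[0,0,0,0,-0.8]]'|tail -1; python3 -m crank '[[0.057,0.189,0,-0.086,-0.8],[0.057,0.189,0,-0.086,-0.8],[0.057,0.189,0,-0.086,-0.8],[0.057,0.189,0,-0.086,-0.8],[0.057,0.189,0,-0.086,-0.8],[0.057,0.189,0,-0.086,-0.8],[0.057,0.189,0,-0.086,-0.8],[0.057,0.189,0,-0.086,-0.8]]'|tail -1;python3 -m crank '[[0.057,0.189,0,-0.086,-0.8],[0,0,0,0,-0.8],[0,0,0,0,-0.8]]'|tail -1;python3 s.py .5467 .2769 .016
python3 - <<'E'
from h import *
cv2.imwrite("pics/w5.png",r.grab_frame("wrist"))
E
```

```text
gripper_force: 27.6
gripper_force: 27.6
gripper_force: 27.6
t 14.82 tcp [0.5444 0.2803 0.1506] phi -75.8 w 0.0297 gf 27.6 F [ 0.4 -0.6 -1.5] q [-0.26  0.5  -0.43  1.76  0.24  0.94 -2.11]
units [ 0.011 -0.017 -0.673] rows@40mm 0.1
```

View pics/w5.png

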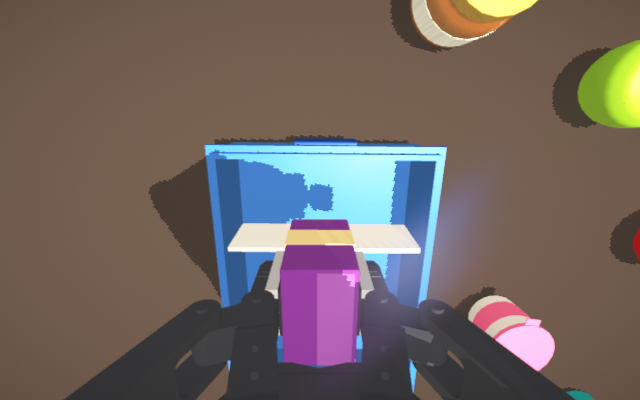

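The wrist view shows the carton held upright over the blue box. The far rim corners are (207,146) and (445,148), and the divider's top band is at row ~250, from x=229 to 419.

```bash
python3 - <<'E'
from h import *
c=r.camera_model("wrist");R=np.array(c["R"]);C=-R.T@np.array(c["t"]);print("cam",C.round(3),"nadir",proj(c,[C[0],C[1],0]),"axis",R[2].round(2))
q=[ray(c,u,v,z).round(4) for u,v,z in((207,146,.068),(445,148,.068),(229,249,.058),(419,250,.058))]
for a in q: print(a)
print(np.degrees(np.arctan2(*(q[0]-q[1])[1::-1]))-90, np.linalg.norm(q[0]-q[1]), (q[0]+q[1])/2,(q[2]+q[3])/2)
E
python3 s.py
```

```text
cam [0.623 0.297 0.293] nadir (np.float64(318.93054114462797), np.float64(102.06804378636217)) axis [-0.31 -0.08 -0.95]
[0.574  0.3683 0.068 ]
[0.6143 0.2015 0.068 ]
[0.4908 0.3422 0.058 ]
[0.5287 0.1872 0.058 ]
13.582745708290517 0.17159932983552123 [0.59415 0.2849  0.068  ] [0.50975 0.2647  0.058  ]
t 14.87 tcp [0.5447 0.2776 0.1504] phi -75.9 w 0.0297 gf 27.6 F [-0.3 -0.7 -0.4] q [-0.25  0.49 -0.42  1.76  0.24  0.94 -2.11]
```

```bash
python3 -m crank '[[0.027,-0.012,-0.15,0,-0.8],[0,0,-0.18,0,-0.8],[0,0,-0.15,0,-0.8],[0,0,-0.1,0,-0.8],[0,0,-0.05,0,-0.8],[0,0,-0.02,0,-0.8],[0,0,0,0,-0.8],[0,0,0,0,-0.8]]'|tail -1;python3 s.py .55 .275 .016;python3 -m crank '[[0,0,-0.01,0,-0.8],[0,0,-0.007,0,-0.8],[0,0,0,0,-0.8],[0,0,0,0,-0.8]]'|tail -1;python3 s.py .55 .275 .016
```

```text
gripper_force: 27.6
t 15.53 tcp [0.5518 0.2747 0.0223] phi -76.1 w 0.03 gf 27.6 F [-0.5  0.4  0.5] q [-0.3   0.67 -0.36  1.82  0.34  0.71 -2.18]
units [-0.009  0.002 -0.032] rows@40mm 0.0
gripper_force: 27.6
t 15.87 tcp [0.5512 0.275  0.0182] phi -76.1 w 0.0294 gf 27.6 F [-0.4 -0.3 -0.6] q [-0.3   0.67 -0.36  1.82  0.34  0.71 -2.18]
units [-0.006  0.    -0.011] rows@40mm 0.0
```

```bash
python3 -m crank '[[0,0,-0.01,0,-0.8],[0,0,0,0,-0.8],[0,0,0,0,-0.8]]'|tail -1;python3 s.py;python3 -m crank '[[0,0,0,0,-0.1],[0,0,0,0,0.2],[0,0,0,0,0.2],[0,0,0.05,0,0.2],[0,0,0.2,0,0.2],[0,0,0.2,0,0.2],[0,0,0.2,0,0.2],[0,0,0.05,0,0.2]]'|tail -2;python3 -m crank '[[0.011,-0.13,0,0.1535,1],[0.011,-0.13,0,0.1535,1],[0.011,-0.13,0,0.1535,1],[0.011,-0.13,0,0.1535,1],[0.011,-0.13,0,0.1535,1],[0.011,-0.13,0,0.1535,1],[0.011,-0.13,0,0.1535,1],[0.011,-0.13,0,0.1535,1]]'|tail -1;python3 -m crank '[[0.011,-0.13,0,0.1535,1],[0.011,-0.13,0,0.1535,1],[0.011,-0.13,0,0.1535,1],[0.011,-0.13,0,0.1535,1],[0.011,-0.13,0,0.1535,1],[0,0,0,0,1],[0,0,0,0,1],[0,0,0,0,1]]'|tail -1;python3 s.py .58 -.063 .01;python3 wm.py '((0,150,40),(6,255,255),.030,"w6")'
```

```text
gripper_force: 28.2
t 16.12 tcp [0.5514 0.2752 0.0162] phi -76.1 w 0.0296 gf 28.2 F [-0.4 -0.6  4.5] q [-0.3   0.67 -0.36  1.82  0.35  0.7  -2.18]
grip_width: 0.0514
gripper_force: 0.0
gripper_force: 0.0
gripper_force: 0.0
t 18.12 tcp [ 0.5795 -0.0626  0.156 ] phi 13.7 w 0.0857 gf 0.0 F [ 1.  -0.2  0.3] q [ 0.55  0.51 -0.73  1.81  0.4   0.97 -0.11]
units [ 0.003 -0.002 -0.73 ] rows@40mm 0.0
px 321 197 37 at [ 0.5811 -0.0632  0.03  ] rect [array([ 0.5813, -0.0647]), array([0.0663, 0.0693]), np.float64(13.6578)]
```

```bash
python3 -m crank '[[0.007,-0.004,-0.2,0,1],[0,0,-0.2,0,1],[0,0,-0.18,0,1],[0,0,-0.1,0,1],[0,0,-0.06,0,1],[0,0,0,0,1],[0,0,0,0,1],[0,0,0,0,1]]'|tail -1;python3 s.py .581 -.0635 .008;python3 -m crank '[[0,0,0,0,0.6],[0,0,0,0,0.3],[0,0,0,0,-0.4],[0,0,0,0,-0.4],[0,0,0,0,-0.4],[0,0,0,0,-0.4]]' 30|tail -1;python3 s.py
```

```text
gripper_force: 0.0
t 18.83 tcp [ 0.5824 -0.0632  0.0094] phi 13.8 w 0.0857 gf 0.0 F [0.4 0.5 0.3] q [ 0.45  0.7  -0.6   1.89  0.58  0.73 -0.25]
units [-0.007 -0.001 -0.007] rows@40mm 0.0
gripper_force: 31.1
t 19.33 tcp [ 0.5821 -0.064   0.0096] phi 13.7 w 0.064 gf 31.1 F [-1.9  0.2  7.4] q [ 0.45  0.7  -0.6   1.89  0.58  0.73 -0.25]
```

```bash
python3 -m crank '[[0,0,0.05,0,-0.4],[0,0,0.15,0,-0.4],[0,0,0.2,0,-0.4],[0,0,0.2,0,-0.4],[0,0,0.12,0,-0.4],[0,0,0,0,-0.4]]'|tail -1;python3 -m crank '[[-0.086,0.17,0,0,-0.4],[-0.086,0.17,0,0,-0.4],[-0.086,0.17,0,0,-0.4],[-0.086,0.17,0,0,-0.4],[-0.086,0.17,0,0,-0.4],[-0.086,0.17,0,0,-0.4],[-0.086,0.17,0,0,-0.4],[-0.086,0.17,0,0,-0.4]]'|tail -1;python3 -m crank '[[0,0,0,0,-0.4],[0,0,0,0,-0.4],[0,0,0,0,-0.4]]'|tail -1;python3 s.py .4446 .2081 .0136;python3 - <<'E'
from h import *
cv2.imwrite("pics/w7.png",r.grab_frame("wrist"))
E
```

```text
gripper_force: 34.2
gripper_force: 34.2
gripper_force: 34.2
t 20.75 tcp [0.4432 0.2073 0.1515] phi 13.7 w 0.0637 gf 34.2 F [ 1.4 -0.4 -1.3] q [ 0.13  0.39 -0.83  2.03  0.38  0.88 -0.67]
units [ 0.007  0.004 -0.689] rows@40mm 0.0
```

View pics/w7.png

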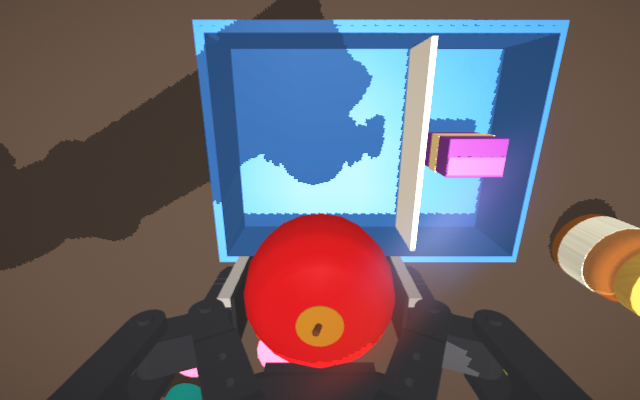

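The wrist view shows the carton upright in the small compartment at (475,155) and the apple gripped at (320,290) over the large compartment, clear of the walls. I'll lower it.

```bash
python3 -m crank '[[0.007,0.004,-0.15,0,-0.4],[0,0,-0.18,0,-0.4],[0,0,-0.15,0,-0.4],[0,0,-0.1,0,-0.4],[0,0,-0.06,0,-0.4],[0,0,-0.02,0,-0.4],[0,0,0,0,-0.4],[0,0,0,0,-0.4]]'|tail -1;python3 s.py;python3 -m crank '[[0,0,-0.012,0,-0.4],[0,0,-0.009,0,-0.4],[0,0,0,0,-0.4],[0,0,0,0,-0.4]]'|tail -1;python3 s.py .4446 .2081 .0136
```

```text
gripper_force: 34.2
t 21.47 tcp [0.4457 0.2089 0.0205] phi 13.7 w 0.0639 gf 34.2 F [-0.2  0.1 -1.9] q [-0.03  0.59 -0.67  2.1   0.62  0.64 -0.88]
gripper_force: 34.2
t 21.8 tcp [0.445  0.2089 0.0159] phi 13.7 w 0.0639 gf 34.2 F [-0.6 -0.5 -0.5] q [-0.03  0.6  -0.66  2.1   0.62  0.64 -0.89]
units [-0.002 -0.004 -0.011] rows@40mm 0.0
```

```bash
python3 -m crank '[[0,0,-0.01,0,-0.4],[0,0,0,0,-0.4],[0,0,0,0,0.5],[0,0,0,0,0.85],[0,0,0,0,0.85],[0,0,0,0,0.85],[0,0,0.04,0,0.85],[0,0,0.1,0,0.85]]'|tail -2;python3 -m crank '[[0,0,0.2,0,0.85],[0,0,0.2,0,0.85],[0,0,0.15,0,0.85],[0,0,0.05,0,0.85]]'|tail -1;python3 -m crank '[[0.002,-0.064,0,0.1506,1],[0.002,-0.064,0,0.1506,1],[0.002,-0.064,0,0.1506,1],[0.002,-0.064,0,0.1506,1],[0.002,-0.064,0,0.1506,1],[0.002,-0.064,0,0.1506,1],[0.002,-0.064,0,0.1506,1],[0.002,-0.064,0,0.1506,1]]'|tail -1;python3 -m crank '[[0.002,-0.064,0,0.1506,1],[0.002,-0.064,0,0.1506,1],[0.002,-0.064,0,0.1506,1],[0.002,-0.064,0,0.1506,1],[0,0,0,0,1],[0,0,0,0,1],[0,0,0,0,1]]'|tail -1;python3 s.py .449 .056 .01;python3 wm.py '((150,60,60),(176,200,255),.056,"w8")'
```

```text
grip_width: 0.0793
gripper_force: 0.0
gripper_force: 0.0
gripper_force: 0.0
gripper_force: 0.0
t 24.05 tcp [0.4494 0.056  0.1615] phi 94.9 w 0.0854 gf 0.0 F [-0.2 -0.  -0. ] q [ 0.73  0.45 -1.19  2.08  0.51  0.95  0.91]
units [-0.002  0.    -0.758] rows@40mm 0.0
px 492 204 40 at [0.4375 0.2011 0.056 ] rect [array([0.4362, 0.2026]), array([0.0621, 0.0615]), np.float64(17.0162)]
px 321 204 41 at [0.4497 0.0577 0.056 ] rect [array([0.4491, 0.0572]), array([0.0619, 0.0633]), np.float64(52.905)]
px 270 76 34 at [0.353  0.0113 0.056 ] rect [array([0.3562, 0.0096]), array([0.0418, 0.0415]), np.float64(32.2497)]
```

View pics/w8.png

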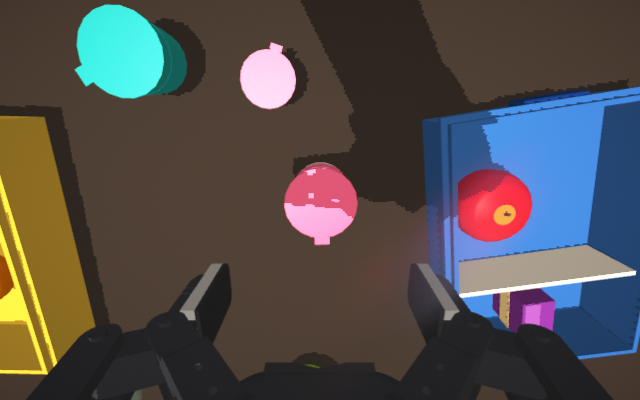

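The wrist view shows the pot at (321,204), its tab pointing along the tool axis at (321,240), clear of both fingers. The apple sits in the blue box at (492,204). I'll grip the pot.

```bash
python3 -m crank '[[0,0.005,-0.2,0,1],[0,0,-0.2,0,1],[0,0,-0.18,0,1],[0,0,-0.1,0,1],[0,0,-0.06,0,1],[0,0,0,0,1],[0,0,0,0,1],[0,0,0,0,1]]'|tail -1;python3 s.py .4493 .057 .012;python3 -m crank '[[0,0,0,0,0.6],[0,0,0,0,0.3],[0,0,0,0,-0.4],[0,0,0,0,-0.4],[0,0,0,0,-0.4],[0,0,0,0,-0.4]]' 30|tail -1;python3 s.py
```

```text
gripper_force: 0.0
t 24.77 tcp [0.4503 0.0572 0.0144] phi 95.1 w 0.0854 gf 0.0 F [0.8 0.2 0.1] q [ 0.48  0.66 -0.91  2.18  0.84  0.71  0.63]
units [-0.005 -0.001 -0.012] rows@40mm 0.0
gripper_force: 30.8
t 25.27 tcp [0.4506 0.0564 0.0146] phi 95.0 w 0.0603 gf 30.8 F [-0.9 -0.   6.3] q [ 0.48  0.66 -0.91  2.18  0.84  0.71  0.63]
```

```bash
python3 -m crank '[[0,0,0.05,0,-0.4],[0,0,0.15,0,-0.4],[0,0,0.2,0,-0.4],[0,0,0.2,0,-0.4],[0,0,0.12,0,-0.4],[0,0,0,0,-0.4]]'|tail -1;python3 -m crank '[[-0.0105,0.0964,0,-0.1506,-0.4],[-0.0105,0.0964,0,-0.1506,-0.4],[-0.0105,0.0964,0,-0.1506,-0.4],[-0.0105,0.0964,0,-0.1506,-0.4],[-0.0105,0.0964,0,-0.1506,-0.4],[-0.0105,0.0964,0,-0.1506,-0.4],[-0.0105,0.0964,0,-0.1506,-0.4],[-0.0105,0.0964,0,-0.1506,-0.4]]'|tail -1;python3 -m crank '[[-0.0105,0.0964,0,-0.1506,-0.4],[-0.0105,0.0964,0,-0.1506,-0.4],[-0.0105,0.0964,0,-0.1506,-0.4],[-0.0105,0.0964,0,-0.1506,-0.4],[0,0,0,0,-0.4],[0,0,0,0,-0.4],[0,0,0,0,-0.4]]'|tail -1;python3 s.py .4252 .2878 .0186;python3 - <<'E'
from h import *
cv2.imwrite("pics/w9.png",r.grab_frame("wrist"));cv2.imwrite("pics/t9.png",r.grab_frame("top")[130:310,140:300].repeat(3,0).repeat(3,1))
E
```

```text
gripper_force: 33.3
gripper_force: 33.3
gripper_force: 33.3
t 27.02 tcp [0.4241 0.2866 0.1568] phi 13.8 w 0.0603 gf 33.3 F [-0.5  0.7 -1.2] q [-0.05  0.42 -0.82  1.97  0.38  0.91 -0.82]
units [ 0.006  0.006 -0.691] rows@40mm 0.0
```

View pics/w9.png

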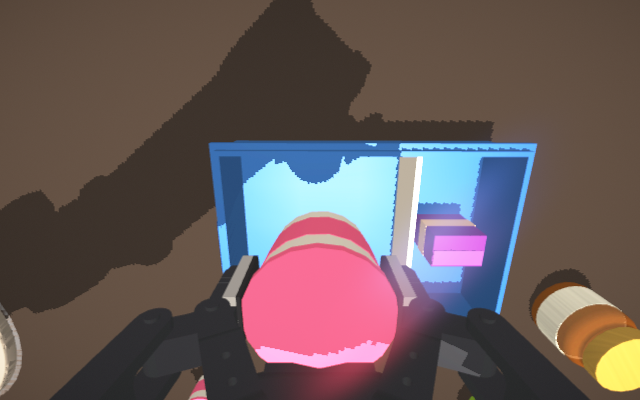

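The pot is held upright at (320,300) over the large compartment, with rim corners (211,143) and (535,144). I'll check the rim edge and the apple's position numerically before lowering.

Run:
```python
from h import *
c=r.camera_model("wrist");a,b=ray(c,211,143,.068),ray(c,535,144,.068);print(a.round(4),b.round(4),((a+b)/2).round(4),np.degrees(np.arctan2(*(b-a)[1::-1])))
im=r.grab_frame("top");c=r.camera_model("top");m=cv2.inRange(cv2.cvtColor(im,cv2.COLOR_BGR2HSV),(0,170,50),(6,255,255))
for k in cv2.findContours(m,0,1)[0]:
    if cv2.contourArea(k)>60:
        (u,v),R=cv2.minEnclosingCircle(k);print(u,v,R,cv2.boundingRect(k),ray(c,u,v,.036).round(4))
```

```text
[0.3342 0.3179 0.068 ] [0.5671 0.374  0.068 ] [0.4506 0.3459 0.068 ] 13.54135813770504
```

Run:
```python
from h import *
c=r.camera_model("wrist");p=np.array(r.get_obs()["tcp_pos"]);a=np.radians(94.9-13.8);Z=np.array([[np.cos(a),-np.sin(a),0],[np.sin(a),np.cos(a),0],[0,0,1]])
p8=np.array([.4494,.056,.1615]);R=np.array(c["R"]);C=-R.T@c["t"];R8=R@Z.T;C8=p8+Z@(C-p);c8=dict(c,R=R8,t=-R8@C8)
print("pot check",ray(c8,321,204,.056).round(4),"apple",ray(c8,494,205,.036).round(4),"rim",[ray(c8,*q,.068).round(3) for q in((424,121),(459,290))])
```

```text
pot check [0.45   0.0574 0.056 ] apple [0.4443 0.2154 0.036 ] rim [array([0.376, 0.127, 0.068]), array([0.516, 0.185, 0.068])]
```

```bash
python3 -m crank '[[0,0.018,-0.1,0,-0.4],[0,0,-0.15,0,-0.4],[0,0,-0.12,0,-0.4],[0,0,-0.12,0,-0.4],[0,0,-0.1,0,-0.4],[0,0,-0.06,0,-0.4],[0,0,-0.02,0,-0.4],[0,0,0,0,-0.4]]'|tail -1;python3 s.py;python3 -m crank '[[0,0,-0.012,0,-0.4],[0,0,-0.01,0,-0.4],[0,0,0,0,-0.4],[0,0,0,0,-0.4]]'|tail -1;python3 s.py .4242 .2903 .0186
```

```text
gripper_force: 33.3
t 27.83 tcp [0.4242 0.2906 0.0229] phi 13.7 w 0.0606 gf 33.3 F [ 0.7  0.4 -0.7] q [-0.19  0.62 -0.66  2.05  0.6   0.68 -1.02]
gripper_force: 33.3
t 28.17 tcp [0.4248 0.2914 0.0197] phi 13.7 w 0.0603 gf 33.3 F [-0.4 -0.1 -2.1] q [-0.2   0.62 -0.66  2.05  0.61  0.67 -1.02]
units [-0.003 -0.006 -0.006] rows@40mm 0.0
```

```bash
python3 -m crank '[[0,0,-0.008,0,-0.4],[0,0,0,0,-0.4],[0,0,0,0,-0.4],[0,0,0,0,0.4],[0,0,0,0,0.8],[0,0,0,0,0.8],[0,0,0,0,0.8],[0,0,0.03,0,0.8]]'|tail -3;python3 -m crank '[[0,0,0.1,0,0.8],[0,0,0.2,0,0.8],[0,0,0.2,0,0.8],[0,0,0.2,0,0.8],[0,-0.1,0.1,0,0.8],[0,-0.2,0,0,0.8],[0,-0.2,0,0,0.8],[0,-0.2,0,0,0.8]]'|tail -1;python3 -m crank '[[0,-0.2,0,0,0.8],[0,-0.2,0,0,0.8],[0,-0.2,0,0,0.8],[0.02,-0.2,0,0,0.8],[0.02,-0.2,0,0,0.8],[0,0,0,0,0.8],[0,0,0,0,0.8]]'|tail -1;python3 s.py;python3 - <<'E'
from h import *
t=r.grab_frame("top")[100:310,150:510];s=r.grab_frame("scene")[110:310,110:470]
cv2.imwrite("pics/f1.png",np.vstack([cv2.resize(t,(514,300)),cv2.resize(s,(514,286))]))
E
```

```text
contact_force: [-0.2, -1.2, 0.7]
grip_width: 0.0771
gripper_force: 0.0
gripper_force: 0.0
gripper_force: 0.0
t 30.08 tcp [ 0.4322 -0.051   0.1836] phi 13.4 w 0.0769 gf 0.0 F [-0.1  1.4 -0.9] q [ 0.66  0.22 -0.75  2.11  0.19  0.88  0.03]
```

View pics/f1.png

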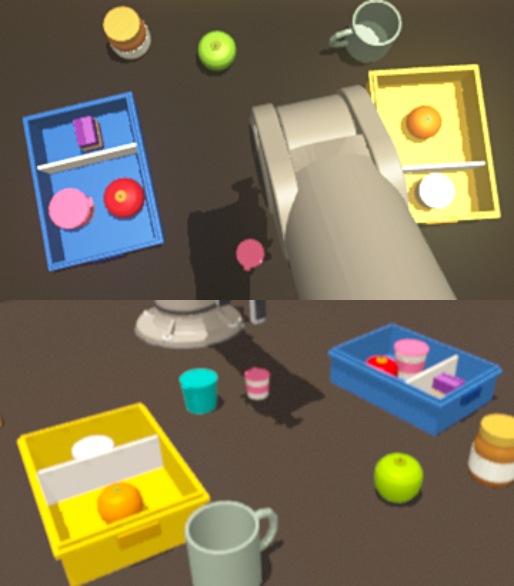

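The final view shows all five items upright in the right compartments: the pot at (70,208), red apple at (124,198) and carton at (87,132) in blue; the clementine at (424,121) and tub at (436,190) in yellow. The arm is clear, so I'm handing in.

```bash
python3 -c "
from bench import r
print(r.hand_in())"
```

```text
the job is handed in; nothing more can be done
None
```

Both lunches are packed and the job was handed in at about 30 s on the robot's clock; all five things looked in place and upright in the last pictures, but hand-in returned no verdict.

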